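# Balance a centrifuge rotor by feel and snap its lid home

## Robot

A 6-joint arm with a two-finger parallel gripper is mounted at the origin on a cart in front of the work surface, level with it; the furniture and walls round the work are solid. World frame = base frame: x ahead of the robot, y to its left, z up, the work surface at z = 0. Lengths are in mm, angles in rad, forces in N, time in s.
With the tool pointing down it reaches from about 300 to 775 mm from the base axis. Payload 14.6 kg.
Tool frame: the origin (TCP) lies midway between the tips of the shut fingers; the grasp point (between the pads) lies 19 mm behind it; z points along the fingers, y is the line along which they close (so a half turn about z gives the same grasp; the last joint's range is limited). The gripper opens to 94 mm and grips with 3 to 60 N. Pads are 16 mm wide; open, the fingers measure 119 mm over their backs; the gripper's body (75 mm by 177 mm) begins 78 mm behind the grasp point.
Start: joints at [-1.367, 0.3, 1.521, -0, 1.321, -0.067], TCP at [147.12, -529.948, 205.446] pointing down, gripper open.
Joint ranges: [-3.03, 3.03], [-0.79, 2.21], [0.23, 2.52], [-1.04, 4.18], [0, 3.07], [-2.55, 2.55]. Speed limits (rad/s): [2.22, 2.22, 2.57, 3.14, 3.14, 3.14].

## Interface

Orientations are given as [roll, pitch, yaw] about the fixed x, y, z axes, in that order (R = Rz(yaw) Ry(pitch) Rx(roll)).
In Python, from cell import manip gives the robot as it stands.
- The arm moves only by the shell command python3 -m creep 'ROWS' [OPENING] [FORCE]. ROWS is text: rows parted by semicolons, each of 6 numbers parted by spaces: the shift along the tool's x, y, z normalised to -1 to 1, where 1 is 4 cm, then the turn, a rotation vector about the tool's x, y, z normalised to -1 to 1, where 1 is pi rad. In form: dx dy dz ax ay az; .... A call has 1 to 20 rows; each row shifts and turns the commanded pose from where the row before left it, along the tool's axes as they then stand; what a row does not reach is not made up. A row lasts 1/8 s, in which the tool goes at most 62.5 mm and 10.7 degrees, less where a joint would pass 70% of its speed; a pose out of reach is approached as far as the arm can. A call with a number of a shift or a turn outside -1 to 1 is refused whole. A call with a gripper value outside its range is refused whole. OPENING is the closure, from 0 (fully open) to 1 (shut), set as the call begins (- or left out, the last holds). The fingers move at their own pace and stop on an object; FORCE is the grip in N (left out, the last holds). Time passes only in rows, so rows that do not move let the fingers close. It gives the time, the measured TCP pose, the force, the opening and the grip force at its end, in the units of the state.
- manip.read_state(): the state, without advancing time (a new reading comes with each control period).
- manip.camera(name): name is "side" or "top" or "wrist"; returns a dict with "color" (384x512x3 uint8, red, green, blue), "range_z" (384x512 float32, mm along the optical axis (not along the pixel's ray), 0 where there is no reading), "camera_matrix" (3x3 intrinsics, pixels), "k1" (the pictures are not rectified: a ray, as slopes to the right and down, at radius r is drawn at 1 + k1 r^2 times it, then the intrinsics apply), "T" (4x4, takes a point from camera to world coordinates). Camera axes: x right, y down, z forward; pixel columns grow to the right and rows downward; lengths in mm; the calibration is good to about 2 mm. A picture is of the moment at which its call begins.
- manip.sign_off(): hands the job in; it is judged then, once.
The state is a dict: "clock": time; "joints": joint angles; "qd": joint speeds; "effort": joint torques, N m; "eef_pos": TCP position; "eef_rot": TCP orientation; "wrist_force": force on the tool from outside, world axes, zero at the start; "moment": the same for the moment, N m; "finger_gap": finger opening in mm; "finger_force": force on a finger pad.
Only numpy, scipy, OpenCV 4.12 (cv2) and the standard library are available. Lean on these libraries where they do the work, as an engineer would, in place of code of your own. Each camera call takes 0.05 s, during which the arm holds its last target. There are 200 camera calls.

## Task

The centrifuge rotor on its loading stand holds one full carrier and needs another full one to balance it. Of the three look-alike sealed carriers on the bench only one is full: find it by its weight, set it down into the rotor place straight across from the carrier already there, and leave the two empty ones standing upright on the bench. Then fit the rotor lid and press it straight down by its knob until it snaps fully home, without ramming it, let go, and do not disturb the cup and bottles nearby.

Things in the scene. Friction and masses are not known exactly. Their poses are not given: they have to be found in the camera images.
- carrier_a: sealed carrier, one of three look-alikes: steel cylinder 40 mm across, 85 mm tall, its top 25 mm a blue ribbed cap of the same width. Origin at the middle of its underside, z along its axis. Empty ones weigh about 0.17 kg, the full one 0.40 to 0.51 kg; which one is full cannot be seen and changes every time. Loosely fits a rotor well.
- carrier_b: sealed carrier, one of three look-alikes: steel cylinder 40 mm across, 85 mm tall, its top 25 mm a blue ribbed cap of the same width. Origin at the middle of its underside, z along its axis. Empty ones weigh about 0.17 kg, the full one 0.40 to 0.51 kg; which one is full cannot be seen and changes every time. Loosely fits a rotor well.
- carrier_c: sealed carrier, one of three look-alikes: steel cylinder 40 mm across, 85 mm tall, its top 25 mm a blue ribbed cap of the same width. Origin at the middle of its underside, z along its axis. Empty ones weigh about 0.17 kg, the full one 0.40 to 0.51 kg; which one is full cannot be seen and changes every time. Loosely fits a rotor well.
- rotor: dark grey rotor, 154 mm across, fixed. Origin on the bench below its middle, z up. Flat top face 60 mm above the bench, with four round wells 45 mm across (mouths 52) and 38 mm deep, 45 mm from the axis, a quarter turn apart. A full carrier, fixed, fills the well towards the rotor's own +x and stands 47 mm above the top face; the well to fill is towards -x, the other two stay empty
- rotor_free_seat (a point): middle of the floor of the well to fill, straight across from the carrier already in the rotor; 22 mm above the bench, 38 mm below the rotor's top face. Axes as the rotor's
- rotor_socket (a point): middle of the mouth of the lid's socket, in the top of the steel hub on the rotor's axis, 106 mm above the bench. The hub is 36 mm across; the socket 24 mm across, its mouth 32 mm. Three sprung balls inside, 11 mm below the mouth, catch the lid's stud
- rotor_lid_seat (a point): point on the rotor's axis in the plane of its top face, 60 mm above the bench: where the middle of the lid's rim lies when the lid is fully home
- rotor_lid: smoked see-through dome lid, 0.2 to 0.24 kg, 152 mm across, stands rim down on the bench. Origin at the middle of its rim plane, z up. Roof 58 mm above the rim. Set on the rotor, its stud rests on the sprung balls with the rim about 13 mm above the top face; 7 to 15 N straight down pushes it past them, then it snaps down until the rim stops on the top face
- lid_knob (a point): on the lid's axis, 80 mm above its rim plane: where to grip the dark round ribbed knob, 26 mm across, which stands on the roof from 58 to 93 mm above the rim
- lid_stud (a point): tip of the steel stud that hangs inside the lid on its axis, 20 mm above the rim plane; 20 mm across, its nose tapering to 8 mm, with a shoulder that the balls close over
- autoclave_lever (a point): upper end of the black cross lever on the steriliser's door, 25 mm thick, sticking out over the bench at the right, 260 mm above it; from here the lever runs down to the right. It does not move: keep the gripper and wrist clear of it, also on the way from the start
- urine_cup: small white sample cup with yellow lid, 38 mm across, 51 mm tall, origin under its middle; leave it alone
- blue_bottle: blue bottle with white cap, 38 mm across, 86 mm tall, origin under its middle; leave it alone
- red_bottle: brown bottle with red pointed cap, 33 mm across, 72 mm tall, origin under its middle; leave it alone
There are look-alikes about, which are no part of the job. What is shaped like the carrier_a but turquoise is not meant.

How it is judged:
By the outcome, as a careful person would: the job done as asked, in the order asked, and still so for the second after the job is handed in, with the robot touching nothing.
It also fails if it takes over 69 s, if anything falls off the work surface, if the arm or the gripper's body presses on something with over 40 N, if the wrist force passes 120 N, or if a joint passes its speed limit or range.

## Working session

There is one attempt and no reset: what is moved stays moved. The work goes in short steps, Python scripts to look and compute and a shell command to move; the robot and the scene stay as the last step left them, time stands still between calls to the robot, and variables do not carry over. Pictures are saved under pics/ and viewed, at most 10 in all, crops included, and the job is handed in when it is done.

```bash
mkdir -p pics; ls; cat > h.py <<'E'
import numpy as np, cv2
from cell import manip
def und(c,uv):
    K=c["camera_matrix"];uv=np.atleast_2d(np.asarray(uv,float))
    return cv2.undistortPoints(uv.reshape(-1,1,2),K,np.array([c["k1"],0,0,0,0.])).reshape(-1,2)
def ray(c,uv):
    s=und(c,uv);d=np.c_[s,np.ones(len(s))]@c["T"][:3,:3].T
    return c["T"][:3,3],d
def onplane(c,uv,z):
    o,d=ray(c,uv);return o+d*((z-o[2])/d[:,2])[:,None]
def cloud(c):
    h,w=c["range_z"].shape;v,u=np.mgrid[:h,:w]
    s=und(c,np.c_[u.ravel(),v.ravel()]);z=c["range_z"].ravel()
    p=np.c_[s,np.ones(len(s))]*z[:,None]
    P=p@c["T"][:3,:3].T+c["T"][:3,3];P[z<=0]=np.nan
    return P.reshape(h,w,3)
def save(c,n,box=None,s=1):
    im=c["color"][...,::-1]
    if box: u0,v0,u1,v1=box;im=im[v0:v1,u0:u1]
    cv2.imwrite("pics/"+n,cv2.resize(im,None,fx=s,fy=s,interpolation=cv2.INTER_CUBIC))
E
python3 - <<'E'
from h import *
import pickle
s=manip.read_state();print(s)
C={n:manip.camera(n) for n in("top","side","wrist")}
pickle.dump(C,open("c0.pkl","wb"))
for n in C: print(n,C[n]["k1"],C[n]["camera_matrix"].round(1).tolist(),C[n]["T"].round(3).tolist())
save(C["top"],"top0.png",s=1.5);save(C["side"],"side0.png",s=1.5)
E
```

```text
pics
{'clock': 0.0, 'joints': array([-1.36660223e+00,  3.00449975e-01,  1.52157127e+00,  8.84108263e-06,
        1.32070451e+00, -6.65904965e-02]), 'qd': array([-0.0008146 , -0.00035476,  0.00046397, -0.00016174, -0.00058207,
       -0.00010992]), 'effort': array([-4.24569644e-04, -5.31802511e+01, -3.52738237e+01,  7.08405278e-02,
        2.44555034e-02, -7.83539804e-05]), 'eef_pos': array([ 147.06979549, -529.70255923,  204.90207209]), 'eef_rot': array([-3.14046263e+00, -8.39425089e-05,  2.70782355e-01]), 'wrist_force': array([-0.2872761 ,  0.26485816,  0.77001534]), 'moment': array([0.00738389, 0.03090147, 0.00849765]), 'finger_force': 0.0, 'finger_gap': 93.87204862632268}
top -0.04800138153961354 [[442.3, 0.0, 257.1], [0.0, 442.3, 192.2], [0.0, 0.0, 1.0]] [[0.002, -0.997, 0.077, 420.01], [-1.0, -0.003, -0.012, -320.885], [0.012, -0.077, -0.997, 1622.398], [0.0, 0.0, 0.0, 1.0]]
side -0.10094824565454477 [[408.6, 0.0, 252.8], [0.0, 408.6, 193.1], [0.0, 0.0, 1.0]] [[-0.999, 0.021, -0.026, 539.524], [0.033, 0.555, -0.831, 599.043], [-0.003, -0.832, -0.555, 783.583], [0.0, 0.0, 0.0, 1.0]]
wrist 0.007264219665351974 [[280.3, 0.0, 258.3], [0.0, 280.3, 187.7], [0.0, 0.0, 1.0]] [[0.267, -0.929, -0.257, 221.253], [-0.964, -0.257, -0.071, -507.95], [-0.0, 0.267, -0.964, 383.978], [0.0, 0.0, 0.0, 1.0]]
```

View pics/top0.png

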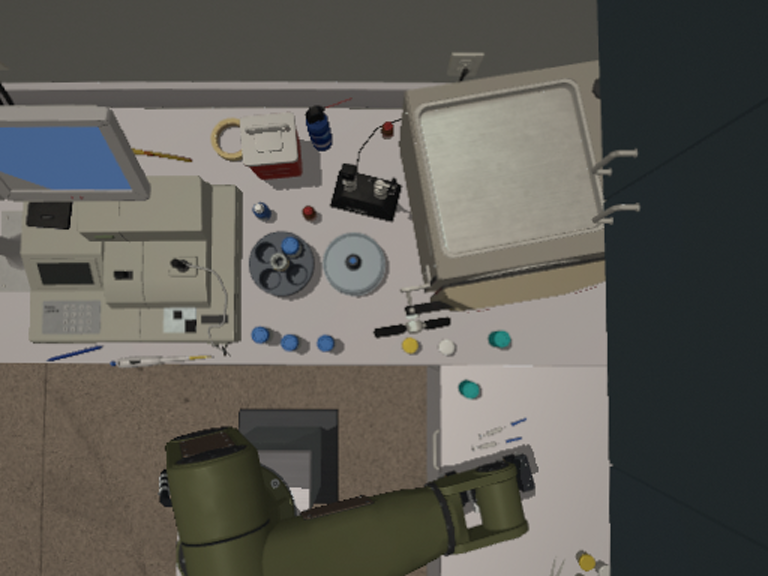

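View pics/side0.png

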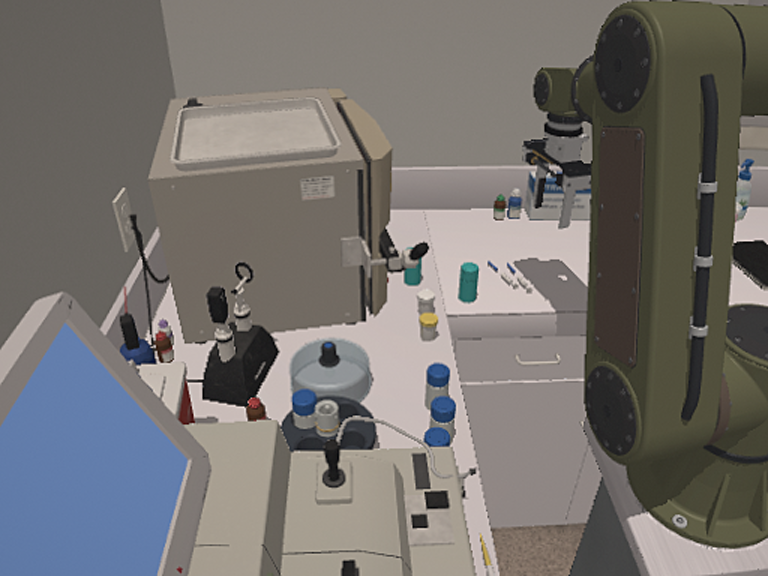

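The top view shows three blue-capped carriers at (261,335), (290,343) and (326,343) in the ×1.5 picture. The rotor is at (281,264), with its fixed blue carrier at (290,245). The lid is at (354,263) and the lever runs from (375,332) to (450,321). The side view agrees.

Things that could be mistaken for a carrier: the turquoise cylinders at (500,340) and (470,390), the blue/white bottle at (261,210), and the fixed carrier in the rotor at (290,245). I choose the three plain blue caps at the front edge. The cup is the yellow-lidded one at (410,346), not the white one at (447,347).

```bash
python3 - <<'E'
from h import *
import pickle
C=pickle.load(open("c0.pkl","rb"))
for n in("top","side"):
    c=C[n];P=cloud(c);hsv=cv2.cvtColor(c["color"],cv2.COLOR_RGB2HSV)
    m=cv2.inRange(hsv,(103,110,50),(118,255,255))
    N,L,S,G=cv2.connectedComponentsWithStats(m)
    for i in range(1,N):
        if S[i,4]<25: continue
        p=P[(L==i)];zt=np.nanpercentile(p[:,2],90);q=p[(abs(p[:,2]-zt)<6)]
        print(n,"blue",(G[i]).round(1),S[i,4],"ztop %.0f"%zt,np.nanmean(q,0).round(1),len(q), "mid",((np.nanmax(q,0)+np.nanmin(q,0))/2).round(0))
    # region heights
    def reg(name,b,z0,z1):
        x0,x1,y0,y1=b
        k=(P[...,0]>x0)&(P[...,0]<x1)&(P[...,1]>y0)&(P[...,1]<y1)&(P[...,2]>z0)&(P[...,2]<z1)
        q=P[k]
        if len(q)>3:
            (ex,ey),r=cv2.minEnclosingCircle(q[:,:2].astype(np.float32))
            print(n,name,len(q),"mean",q.mean(0).round(1),"circ",round(ex,1),round(ey,1),round(r,1))
    reg("rotor top",(480,720,-190,0),52,68); reg("hub",(560,650,-120,-50),98,112)
    reg("lid roof",(500,700,-360,-170),50,64);reg("lid all",(500,700,-350,-170),15,64);reg("knob",(550,660,-300,-220),85,99)
    reg("cup",(380,460,-450,-360),40,60)
    reg("lever",(330,560,-560,-250),150,300)
save(C["top"],"crop0.png",(150,120,310,250),4)
E
```

```text
top blue [211.2  83.6] 81 ztop 172 [ 903.2 -184.6  169.5] 34 mid [ 905. -180.  172.]
top blue [ 39.9 104.9] 2915 ztop 457 [789.5 270.7 457.2] 214 mid [790. 274. 457.]
top blue [175.8 141.7] 38 ztop 67 [723.9 -45.7  64.3] 16 mid [725. -39.  66.]
top blue [193.  163.4] 110 ztop 112 [ 635.6 -119.3  109.4] 72 mid [ 636. -118.  111.]
top blue [173.1 222.8] 93 ztop 90 [430.2 -48.2  87.7] 63 mid [431. -49.  90.]
top blue [192.9 227.9] 90 ztop 90 [ 413.5 -117.    87.4] 59 mid [ 414. -118.   89.]
top blue [216.6 228.4] 88 ztop 90 [ 413.3 -201.2   87.3] 54 mid [ 413. -201.   88.]
top blue [ 49.7 235.2] 53 ztop 15 [384.2 418.6  12.5] 33 mid [384. 416.  14.]
top rotor top 885 mean [601.2 -92.9  60.3] circ 632.7 -96.6 110.4
top hub 102 mean [ 616.5 -100.2  105.6] circ 615.4 -100.6 36.9
top lid roof 1147 mean [ 602.4 -263.4   58.2] circ 602.6 -263.0 73.8
top lid all 1195 mean [ 601.3 -263.9   57.5] circ 603.1 -262.6 74.1
top knob 42 mean [ 602.8 -262.6   93.5] circ 603.4 -262.8 13.7
top cup 94 mean [ 407.2 -397.2   51.8] circ 407.0 -397.5 18.9
top lever 855 mean [ 486.5 -420.2  218.2] circ 492.5 -
[... 1184 characters left out ...]
de blue [ 73.  347.6] 49 ztop 371 [753.3 307.3 369.9] 18 mid [753. 308. 370.]
side blue [ 79.2 357.1] 33 ztop 352 [744.7 302.2 348.7] 28 mid [745. 304. 349.]
side blue [ 92.8 367.3] 34 ztop 332 [736.7 304.9 330.1] 11 mid [736. 305. 330.]
side rotor top 922 mean [601.5 -98.   59.1] circ 628.5 -102.7 106.2
side hub 225 mean [618.2 -98.4 103.9] circ 619.5 -95.6 35.2
side lid roof 1311 mean [ 605.3 -248.7   56.4] circ 605.5 -259.0 73.7
side lid all 1598 mean [ 602.4 -241.5   53. ] circ 605.9 -258.9 73.9
side knob 62 mean [ 605.6 -257.3   90.4] circ 607.4 -259.0 15.0
side cup 101 mean [ 411.5 -390.8   47.8] circ 411.6 -393.3 21.7
side lever 1606 mean [ 510.4 -426.5  223.8] circ 484.5 -424.1 122.5
```

View pics/crop0.png

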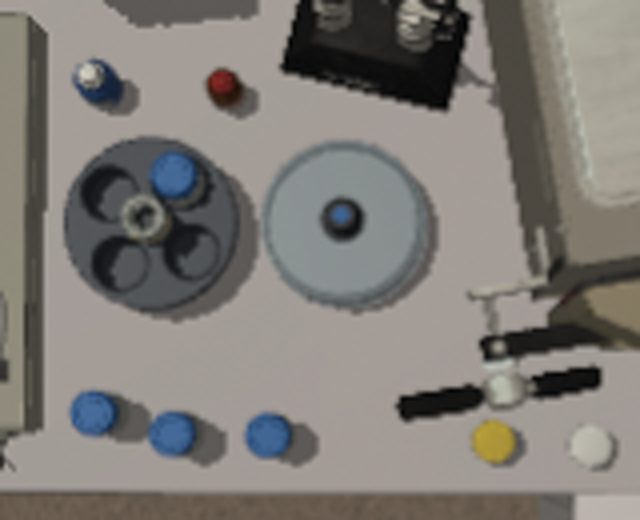

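The crop confirms three blue carriers, the yellow-lidded cup and the lid. The lever's upper end is near (433,-317,260), so I'll swing in close to the base.

```bash
python3 -m creep '0.75 -0.8 0 0 0 0; 0.75 -0.8 0 0 0 0; 0.75 -0.8 0 0 0 0; 0.75 -0.8 0 0 0 0; 0.75 -0.8 0 0 0 0; 0.75 -0.8 0 0 0 0; 0.75 -0.8 0 0 0 0; 0 0 0 0 0 -0.059; 0 0 0 0 0 -0.059; 0 0 0 0 0 -0.059; 0 0 0 0 0 -0.059; 0 0 0 0 0 -0.059; 0 0 0 0 0 -0.059; 0 0 0 0 0 -0.059' 0 20
```

```text
clock: 1.9
eef_pos: [289.5, -257.9, 205.4]
eef_rot: [-3.141, -0.0, 1.574]
wrist_force: [0.5, -0.1, 0.7]
finger_gap: 93.8
finger_force: 0.0
```

```bash
python3 -m creep '0.8 0.8 0 0 0 0; 0.8 0.8 0 0 0 0; 0.8 0.8 0 0 0 0; 0.8 0.8 0 0 0 0; 0 0 0 0 0 0; 0 0 0 0 0 0' && cat > w.py <<'E'
from h import *
import sys
c=manip.camera("wrist");np.save("w.npy",c,allow_pickle=True);save(c,sys.argv[1])
P=cloud(c);hsv=cv2.cvtColor(c["color"],cv2.COLOR_RGB2HSV)
m=cv2.inRange(hsv,(100,110,40),(120,255,255))
N,L,S,G=cv2.connectedComponentsWithStats(m)
for i in range(1,N):
    if S[i,4]<60: continue
    p=P[L==i];zt=np.nanpercentile(p[:,2],85);q=p[abs(p[:,2]-zt)<4]
    (a,b),r=cv2.minEnclosingCircle(q[:,:2].astype(np.float32))
    print(G[i].round(),S[i,4],"z %.1f"%zt,q.mean(0).round(1),"circ %.1f %.1f r %.1f"%(a,b,r))
print(manip.read_state()["eef_pos"].round(1))
E
python3 w.py w1.png
```

```text
clock: 2.65
eef_pos: [417.4, -130.5, 205.2]
eef_rot: [-3.141, -0.0, 1.569]
wrist_force: [-0.3, -0.5, -0.9]
finger_gap: 94.2
finger_force: 0.0
[272. 105.] 1136 z 85.1 [431.  -47.1  84.1] circ 431.3 -47.2 r 19.4
[255. 169.] 1011 z 85.0 [ 413.1 -115.2   84.1] circ 412.9 -115.6 r 19.5
[469. 175.] 1526 z 106.9 [ 635.3 -116.9  106.1] circ 635.9 -117.6 r 19.6
[254. 237.] 935 z 85.0 [ 411.9 -197.9   84.2] circ 412.1 -198.9 r 19.7
[ 417.3 -130.8  205.4]
```

View pics/w1.png

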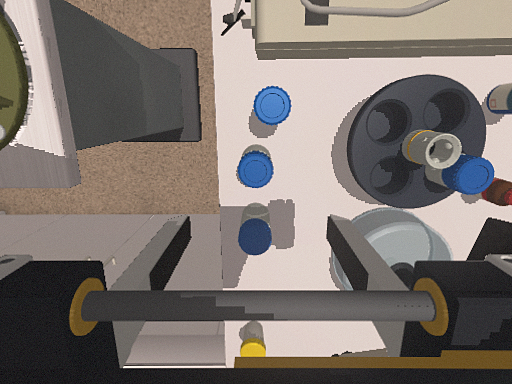

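The wrist view shows the carriers at (272,105), (255,169) and (254,237). Their tops measure 85 mm, as they should. The fixed carrier is at (469,175) with its top at 107 mm. The free well across from it is at (388,119). I'll weigh the middle carrier first.

```bash
python3 -m creep '0.38 -0.11 0.5 0 0 0; 0 0 0.85 0 0 0; 0 0 0.85 0 0 0; 0 0 0.85 0 0 0; 0 0 0.85 0 0 0; 0 0 0 0 0 0; 0 0 0 0 0 0' 0 25; python3 - <<'E'
from h import *
c=np.load("w.npy",allow_pickle=True).item();P=cloud(c);hsv=cv2.cvtColor(c["color"],cv2.COLOR_RGB2HSV)
k=(abs(P[...,2]-106)<3)&(np.hypot(P[...,0]-598,P[...,1]+95)<32)&(hsv[...,1]<100)
q=P[k][:,:2].astype(np.float32);print("hub",len(q),q.mean(0),cv2.minEnclosingCircle(q))
k=(abs(P[...,2]-60)<2.5)&(np.hypot(P[...,0]-598,P[...,1]+95)<95);k=cv2.morphologyEx(k.astype(np.uint8),cv2.MORPH_OPEN,np.ones((3,3)))>0
q=P[k][:,:2].astype(np.float32);print("rotor top",len(q),cv2.minEnclosingCircle(q))
for uv in[(388,119),(447,112),(392,175)]:print(onplane(c,[uv],60).round(1))
E
```

```text
clock: 3.58
eef_pos: [413.9, -115.7, 50.7]
eef_rot: [3.14, 0.0, 1.567]
wrist_force: [-0.2, 0.4, 0.2]
finger_gap: 94.3
finger_force: 0.0
hub 515 [600.284   -91.32371] ((600.2532348632812, -91.6904296875), 18.845109939575195)
rotor top 6976 ((599.7840576171875, -91.63208770751953), 77.27618408203125)
[[562.4 -62.2  60. ]]
[[626.9 -54.9  60. ]]
[[ 575.  -126.6   60. ]]
```

```bash
python3 -m creep '0 0 0 0 0 0; 0 0 0 0 0 0; 0 0 0 0 0 0; 0 0 0 0 0 0; 0 0 0 0 0 0' 1 25; python3 -m creep '0 0 -0.8 0 0 0; 0 0 0 0 0 0; 0 0 0 0 0 0; 0 0 0 0 0 0'
```

```text
clock: 4.2
eef_pos: [413.5, -115.0, 49.4]
eef_rot: [-3.142, -0.0, 1.568]
wrist_force: [0.2, 0.1, 0.2]
finger_gap: 47.3
finger_force: 0.0
clock: 4.7
eef_pos: [413.0, -114.9, 80.5]
eef_rot: [-3.14, -0.001, 1.568]
wrist_force: [0.0, -0.5, -1.7]
finger_gap: 39.2
finger_force: 25.0
```

```bash
python3 -m creep '0 0 -0.4 0 0 0; 0 0 0 0 0 0; 0 0 0 0 0 0'; python3 - <<'E'
from h import *
c=manip.camera("side");P=cloud(c);hsv=cv2.cvtColor(c["color"],cv2.COLOR_RGB2HSV)
m=cv2.inRange(hsv,(103,110,50),(118,255,255))>0
k=m&(np.hypot(P[...,0]-413,P[...,1]+115)<30);print("cap z",np.nanpercentile(P[k][:,2],[5,50,95]),k.sum())
w=manip.camera("wrist")
for i in range(2):
    print(manip.read_state()["wrist_force"].round(2))
E
```

```text
clock: 5.08
eef_pos: [413.2, -114.9, 96.7]
eef_rot: [-3.141, -0.0, 1.568]
wrist_force: [0.5, -0.1, -1.8]
finger_gap: 39.3
finger_force: 25.0
cap z [ 88.55678616 107.73864873 111.20157628] 239
[-0.07 -0.3  -1.55]
[-0.07 -0.3  -1.55]
```

The side view shows the cap raised 26 mm with -1.7 N on the wrist, so the middle carrier is empty. I'll set it back down.

```bash
python3 -m creep '0 0 0.3 0 0 0; 0 0 0.2 0 0 0; 0 0 0.08 0 0 0; 0 0 0.04 0 0 0; 0 0 0 0 0 0'
```

```text
clock: 5.8
eef_pos: [413.6, -115.1, 72.7]
eef_rot: [3.142, 0.0, 1.568]
wrist_force: [-0.1, -0.2, -0.9]
finger_gap: 39.1
finger_force: 25.0
```

```bash
python3 -m creep '0 0 0.04 0 0 0; 0 0 0 0 0 0; 0 0 0 0 0 0'
```

```text
clock: 6.18
eef_pos: [414.0, -115.3, 71.8]
eef_rot: [3.14, 0.001, 1.568]
wrist_force: [-0.8, -0.5, 7.5]
finger_gap: 38.9
finger_force: 25.0
```

```bash
python3 -m creep '0 0 -0.02 0 0 0; 0 0 0 0 0 0; 0 0 0 0 0 0; 0 0 0 0 0 0; 0 0 -0.7 0 0 0; -0.7 -0.02 0 0 0 0; -0.7 -0.02 0 0 0 0; -0.69 0 0 0 0 0; 0 0 0.6 0 0 0; 0 0 0.6 0 0 0; 0 0 0 0 0 0; 0 0 0 0 0 0' 0.25 25; python3 -m creep '0 0 0 0 0 0; 0 0 0 0 0 0; 0 0 0 0 0 0; 0 0 0 0 0 0; 0 0 0 0 0 0' 1 25
```

```text
clock: 7.68
eef_pos: [412.0, -198.8, 52.6]
eef_rot: [3.141, 0.0, 1.568]
wrist_force: [-0.2, -1.0, 0.9]
finger_gap: 70.4
finger_force: 0.0
clock: 8.3
eef_pos: [411.8, -198.7, 52.0]
eef_rot: [3.141, 0.0, 1.568]
wrist_force: [0.0, 0.3, 2.1]
finger_gap: 39.4
finger_force: 25.0
```

```bash
python3 -m creep '0 0 -0.4 0 0 0; 0 0 -0.3 0 0 0; 0 0 0 0 0 0; 0 0 0 0 0 0; 0 0 0 0 0 0'; python3 - <<'E'
from h import *
c=manip.camera("side");P=cloud(c);hsv=cv2.cvtColor(c["color"],cv2.COLOR_RGB2HSV)
m=cv2.inRange(hsv,(103,110,50),(118,255,255))>0
for x,y in((412,-199),(413,-115)):
    k=m&(np.hypot(P[...,0]-x,P[...,1]-y)<30);print("cap z",np.nanpercentile(P[k][:,2],[5,50,95]),P[k].mean(0),k.sum())
print(manip.read_state()["wrist_force"].round(2))
E
```

```text
clock: 8.93
eef_pos: [411.5, -198.5, 79.4]
eef_rot: [-3.141, -0.0, 1.568]
wrist_force: [-0.7, -0.2, -1.1]
finger_gap: 39.6
finger_force: 25.0
cap z [ 90.38806835 108.66906372 112.06218984] [ 413.74704686 -190.29871661  105.02106734] 199
cap z [63.66244505 82.69544932 86.0480477 ] [ 417.58712816 -108.22043064   79.13668152] 236
[ 0.88 -0.04 -1.12]
```

About -1.1 N with the carrier clear of the bench, so this one is also empty. I'll put it down.

```bash
python3 -m creep '0 0 0.3 0 0 0; 0 0 0.24 0 0 0; 0 0 0.1 0 0 0; 0 0 0.03 0 0 0; 0 0 0 0 0 0; 0 0 0 0 0 0'
```

```text
clock: 9.72
eef_pos: [411.8, -198.7, 53.3]
eef_rot: [3.141, 0.0, 1.568]
wrist_force: [0.0, -0.7, -0.8]
finger_gap: 39.7
finger_force: 25.0
```

```bash
python3 -m creep '0 0 0.03 0 0 0; 0 0 0 0 0 0' && python3 -m creep '0 0 0 0 0 0; 0 0 0 0 0 0; 0 0 0 0 0 0; 0 0 0 0 0 0; 0 0 -0.65 0 0 0; 0 0 -0.65 0 0 0; 0.76 0.1 0 0 0 0; 0.76 0.1 0 0 0 0; 0.76 0.1 0 0 0 0; 0.76 0.1 0 0 0 0; 0.75 0.09 0 0 0 0; 0 0 0.7 0 0 0; 0 0 0.65 0 0 0; 0 0 0 0 0 0; 0 0 0 0 0 0' 0.25 25; python3 -m creep '0 0 0 0 0 0; 0 0 0 0 0 0; 0 0 0 0 0 0; 0 0 0 0 0 0; 0 0 0 0 0 0' 1 30
```

```text
clock: 9.98
eef_pos: [411.9, -198.7, 52.0]
eef_rot: [3.141, 0.0, 1.568]
wrist_force: [0.7, 0.3, 0.0]
finger_gap: 39.4
finger_force: 25.0
clock: 11.85
eef_pos: [432.1, -47.2, 50.7]
eef_rot: [3.141, 0.0, 1.568]
wrist_force: [-0.1, 0.1, -1.0]
finger_gap: 70.4
finger_force: 0.0
clock: 12.48
eef_pos: [431.7, -47.1, 50.0]
eef_rot: [3.141, 0.0, 1.568]
wrist_force: [-2.1, 0.0, 5.1]
finger_gap: 39.6
finger_force: 30.0
```

```bash
python3 -m creep '0 0 -0.7 0 0 0; 0 0 -0.7 0 0 0; 0 0 -0.6 0 0 0; 0 0 0 0 0 0; 0 0 0 0 0 0; 0 0 0 0 0 0'; python3 - <<'E'
from h import *
c=manip.camera("side");P=cloud(c);hsv=cv2.cvtColor(c["color"],cv2.COLOR_RGB2HSV)
m=cv2.inRange(hsv,(103,110,50),(118,255,255))>0
for x,y in((431,-47),(412,-199),(413,-115)):
    k=m&(np.hypot(P[...,0]-x,P[...,1]-y)<30);print("cap z",np.nanpercentile(P[k][:,2],[5,50,95]),P[k].mean(0),k.sum())
print(manip.read_state()["wrist_force"].round(2))
E
```

```text
clock: 13.22
eef_pos: [431.1, -47.0, 128.7]
eef_rot: [-3.14, -0.0, 1.568]
wrist_force: [0.8, 0.5, -5.4]
finger_gap: 39.2
finger_force: 30.0
cap z [142.49566339 161.55092465 164.46704498] [433.16541965 -37.71759591 157.59194503] 279
cap z [62.39406424 76.21751862 85.89232392] [ 414.47996707 -184.98534926   75.84903565] 118
cap z nan [nan nan nan] 0
[ 0.45  0.45 -3.78]
  return np.nanmean(a, axis, out=out, keepdims=keepdims)
<stdin>:5: RuntimeWarning: Mean of empty slice.
  ret = um.true_divide(
```

This carrier reads about -4.6 N, so it is the full one. Before turning the gripper I'll check clearance to the instrument on the left.

```bash
python3 - <<'E'
from h import *
import pickle
C=pickle.load(open("c0.pkl","rb"));P=cloud(C["top"])
for x in range(460,720,30):
    r=[]
    for y in range(-10,90,10):
        k=(abs(P[...,0]-x)<15)&(abs(P[...,1]-y)<5);r.append(int(np.nanmax(P[k][:,2])) if k.any() else -1)
    print(x,r)
E
python3 -m creep '-0.15 0.85 -0.1 0 0 0; -0.15 0.85 -0.1 0 0 0; -0.15 0.85 -0.1 0 0 0; 0 0 0 0 0 0; 0 0 0 0 0 0' && python3 w.py w2.png && python3 - <<'E'
from h import *
c=np.load("w.npy",allow_pickle=True).item();P=cloud(c);hsv=cv2.cvtColor(c["color"],cv2.COLOR_RGB2HSV)
k=(abs(P[...,2]-106)<3)&(np.hypot(P[...,0]-600,P[...,1]+92)<26)&(hsv[...,1]<100)
q=P[k][:,:2].astype(np.float32);print("hub",len(q),q.mean(0),cv2.minEnclosingCircle(q))
k=(abs(P[...,2]-60)<2.5)&(np.hypot(P[...,0]-600,P[...,1]+92)<95);k=cv2.morphologyEx(k.astype(np.uint8),cv2.MORPH_OPEN,np.ones((3,3)))>0
q=P[k][:,:2].astype(np.float32);print("rotor top",len(q),cv2.minEnclosingCircle(q))
E
```

```text
460 [8, 118, 127, 157, 145, 138, 134, 129, 128, 123]
490 [13, 102, 173, 162, 127, 126, 125, 154, 151, 152]
520 [11, 120, 188, 191, 124, 125, 123, 164, 166, 166]
550 [9, 6, 125, 205, 214, 208, 126, 170, 173, 183]
580 [11, 10, 124, 124, 125, 211, 209, 207, 206, 212]
610 [54, 10, 124, 126, 125, 127, 126, 174, 174, 189]
640 [4, 8, 125, 127, 131, 124, 236, 231, 232, 236]
670 [6, 9, 124, 125, 128, 127, 235, 236, 233, 239]
700 [6, 10, 127, 128, 124, 125, 233, 236, 238, 238]
clock: 13.9
eef_pos: [532.9, -65.2, 140.9]
eef_rot: [-3.14, -0.0, 1.568]
wrist_force: [-0.1, -0.1, -4.2]
finger_gap: 39.5
finger_force: 30.0
[462. 158.] 428 z 62.1 [722.3 -31.3  60.8] circ 728.1 -37.7 r 16.8
[258. 244.] 3897 z 175.8 [532.4 -63.6 175. ] circ 532.6 -64.7 r 19.9
[138. 245.] 1344 z 84.8 [ 416.2 -110.3   84. ] circ 416.1 -115.2 r 19.2
[376. 251.] 880 z 106.9 [ 635.8 -104.3  105.9] circ 636.9 -111.8 r 18.4
[532.8 -65.2 141.2]
hub 626 [600.3263   -91.096504] ((600.0383911132812, -91.18451690673828), 17.969139099121094)
rotor top 5331 ((600.1820678710938, -91.42636108398438), 77.06108856201172)
```

View pics/w2.png

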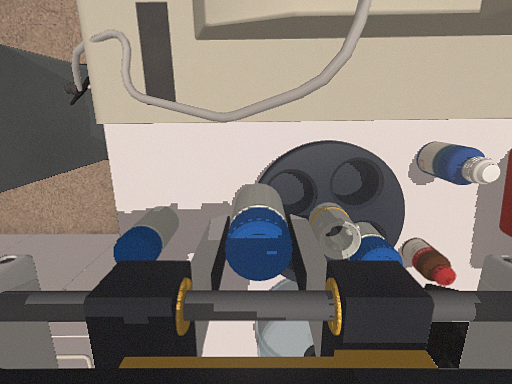

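The view shows the held carrier at (258,244), the free well at (292,190), the hub at (335,235) and a cable loop over the instrument at the top. The rotor axis comes out at (600.1,-91.4) and the seat at (563.7,-65). I'll turn to yaw -48° so that fingers, body and camera clear the hub and the cable.

```bash
python3 -m creep '-0.6 0 -0.5 0 0 0; 0 0 0 0 0 0.059; 0 0 0 0 0 0.059; 0 0 0 0 0 0.059; 0 0 0 0 0 0.059; 0 0 0 0 0 0.059; 0 0 0 0 0 0.059; 0 0 0 0 0 0.059; 0 0 0 0 0 0.059; 0 0 0 0 0 0.059; 0 0 0 0 0 0.059; 0 0 0 0 0 0.059; 0 0 0 0 0 0.059; 0 0 0 0 0 0.058; 0 0 0 0 0 0; 0 0 0 0 0 0' && python3 - <<'E'
from h import *
s=manip.read_state();p=s["eef_pos"];y=s["eef_rot"][2];d=np.array([563.7,-65])-p[:2]
print(s["joints"].round(2),"tool dx dy:",(np.array([[np.cos(y),np.sin(y)],[np.sin(y),-np.cos(y)]])@d/40).round(3))
E
```

```text
clock: 15.95
eef_pos: [533.3, -89.3, 161.9]
eef_rot: [3.142, 0.0, -0.834]
wrist_force: [-0.3, -0.1, -4.7]
finger_gap: 39.4
finger_force: 30.0
[-0.23  0.32  1.6  -0.    1.22  2.17] tool dx dy: [ 0.061 -0.971]
```

```bash
python3 -m creep '0.03 -0.49 0 0 0 0; 0.03 -0.48 0.2 0 0 0; 0 0 0.4 0 0 0; 0 0 0.4 0 0 0; 0 0 0 0 0 0; 0 0 0 0 0 0; 0 0 0 0 0 0' && python3 - <<'E'
from h import *
s=manip.read_state();p=s["eef_pos"];y=s["eef_rot"][2];d=np.array([563.7,-65])-p[:2]
print(p,"tool dx dy:",(np.array([[np.cos(y),np.sin(y)],[np.sin(y),-np.cos(y)]])@d/40).round(3))
for n in("side","wrist"):
    c=manip.camera(n);save(c,n+"3.png",(130,200,330,350) if n=="side" else None,3 if n=="side" else 1)
c=manip.camera("wrist");P=cloud(c);hsv=cv2.cvtColor(c["color"],cv2.COLOR_RGB2HSV)
m=cv2.inRange(hsv,(100,110,40),(120,255,255))>0
for nm,x,y,z in(("held",564,-65,157),("fixed",636,-117,107)):
    k=m&(abs(P[...,2]-z)<4)&(np.hypot(P[...,0]-x,P[...,1]-y)<35);q=P[k][:,:2].astype(np.float32)
    if len(q)>5:print(nm,len(q),P[k].mean(0),cv2.minEnclosingCircle(q))
k=(abs(P[...,2]-106)<3)&(np.hypot(P[...,0]-600,P[...,1]+92)<26)&(hsv[...,1]<100)
q=P[k][:,:2].astype(np.float32);print("hub",len(q),cv2.minEnclosingCircle(q) if len(q)>5 else 0)
E
```

```text
clock: 16.82
eef_pos: [564.2, -65.4, 122.5]
eef_rot: [-3.141, -0.001, -0.838]
wrist_force: [-0.2, -1.1, -4.7]
finger_gap: 39.8
finger_force: 30.0
[564.23304434 -65.36850091 122.47937516] tool dx dy: [-0.016  0.004]
held 3182 [563.94422482 -64.71400576 156.20159375] ((563.0137939453125, -63.841609954833984), 19.93240737915039)
fixed 2750 [ 637.01492012 -118.15740913  106.1358617 ] ((636.9163208007812, -117.86060333251953), 19.877965927124023)
hub 909 ((600.0889282226562, -91.94380950927734), 18.06210708618164)
```

View pics/side3.png

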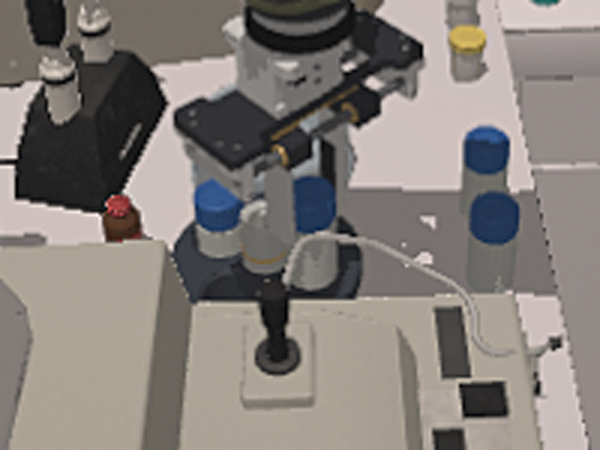

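The side crop shows the held carrier at (313,240) over the free well, beside the hub. Both empties stand at (487,160) and (490,230). Now I lower it, watching the force.

```bash
python3 -m creep '0 0 0.2 0 0 0; 0 0 0.15 0 0 0; 0 0 0.15 0 0 0; 0 0 0.15 0 0 0; 0 0 0 0 0 0'; python3 -m creep '0 0 0.12 0 0 0; 0 0 0.12 0 0 0; 0 0 0.12 0 0 0; 0 0 0.12 0 0 0; 0 0 0 0 0 0; 0 0 0 0 0 0'
```

```text
clock: 17.6
eef_pos: [563.8, -65.2, 95.3]
eef_rot: [3.141, 0.001, -0.838]
wrist_force: [0.9, -1.5, -5.1]
finger_gap: 39.8
finger_force: 30.0
clock: 18.35
eef_pos: [564.0, -65.2, 76.7]
eef_rot: [3.142, 0.0, -0.838]
wrist_force: [0.1, -2.5, -4.6]
finger_gap: 39.1
finger_force: 30.0
```

```bash
python3 -m creep '0 0 0.06 0 0 0; 0 0 0.04 0 0 0; 0 0 0 0 0 0; 0 0 0 0 0 0'
```

```text
clock: 18.85
eef_pos: [564.0, -65.2, 72.6]
eef_rot: [3.142, 0.0, -0.838]
wrist_force: [-0.3, -0.8, -5.0]
finger_gap: 39.2
finger_force: 30.0
```

```bash
python3 -m creep '0 0 0.03 0 0 0; 0 0 0.02 0 0 0; 0 0 0 0 0 0'
```

```text
clock: 19.23
eef_pos: [564.4, -65.3, 72.0]
eef_rot: [-3.141, -0.001, -0.838]
wrist_force: [-4.3, -0.1, 10.7]
finger_gap: 39.4
finger_force: 30.0
```

The force turned positive at TCP z = 72.0, which puts the carrier's underside at 22 mm, so it is seated. I'll release, rise and look.

```bash
python3 -m creep '0 0 -0.02 0 0 0; 0 0 0 0 0 0; 0 0 0 0 0 0; 0 0 0 0 0 0; 0 0 -0.3 0 0 0; 0 0 -0.65 0 0 0; 0 0 -0.65 0 0 0; 0 0 -0.65 0 0 0; 0 0 -0.65 0 0 0; 0.77 0.57 0 0 0 0; 0.77 0.57 0 0 0 0; 0.77 0.57 0 0 0 0; 0 0 0 0 0 0; 0 0 0 0 0 0; 0 0 0 0 0 0' 0.4 30 && python3 w.py w4.png && python3 - <<'E'
from h import *
c=np.load("w.npy",allow_pickle=True).item();P=cloud(c);hsv=cv2.cvtColor(c["color"],cv2.COLOR_RGB2HSV)
def f(n,z,t,x,y,r,s=101):
    k=(abs(P[...,2]-z)<t)&(np.hypot(P[...,0]-x,P[...,1]-y)<r)&(hsv[...,1]<s);q=P[k][:,:2].astype(np.float32)
    print(n,len(q),P[k].mean(0).round(1),cv2.minEnclosingCircle(q) if len(q)>5 else 0)
f("hub",106,3,600,-92,24);f("knob top",92,3,604,-261,24,256);f("roof",58,4,604,-261,90,256)
E
```

```text
clock: 21.1
eef_pos: [575.0, -178.6, 187.8]
eef_rot: [-3.141, -0.0, -0.837]
wrist_force: [0.3, 1.0, -0.4]
finger_gap: 56.5
finger_force: 0.0
[296. 104.] 193 z 94.0 [ 603.6 -262.8   93.3] circ 603.5 -262.9 r 7.1
[ 89. 172.] 985 z 60.9 [726.9 -47.2  60.4] circ 729.9 -40.1 r 17.3
[172. 192.] 1449 z 106.8 [ 637.1 -119.1  105.9] circ 637.2 -118.5 r 19.7
[373. 252.] 550 z 84.6 [ 422.3 -208.4   83.8] circ 418.3 -204.8 r 18.0
[209. 275.] 214 z 107.0 [550.7 -71.7 106. ] circ 553.4 -70.3 r 13.7
[ 575.1 -178.7  187.8]
hub 231 [609.  -91.  104.7] ((600.6236572265625, -92.58760070800781), 17.890827178955078)
knob top 636 [ 603.7 -262.7   92.6] ((603.31787109375, -262.81951904296875), 13.395952224731445)
roof 13930 [ 606.2 -265.2   57.6] ((603.6717529296875, -263.072265625), 71.90703582763672)
```

View pics/w4.png

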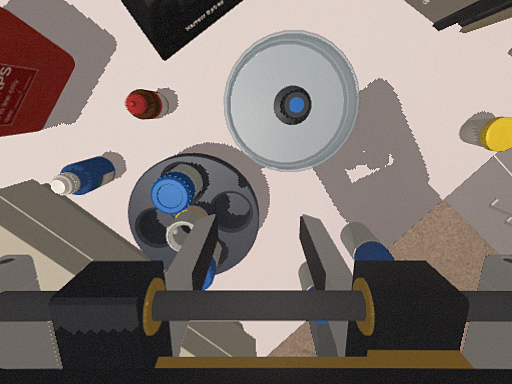

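The wrist view shows both caps in the rotor at (172,192) and (209,275), with tops at 107 mm, so the carrier is seated. The lid knob is at (296,104), with its axis at (603.5,-262.8), the roof at 58 mm and the knob top at 93 mm. I'll turn back to yaw 90° to keep the body away from the autoclave.

```bash
python3 -m creep '0 0 0 0 0 -0.059; 0 0 0 0 0 -0.059; 0 0 0 0 0 -0.059; 0 0 0 0 0 -0.059; 0 0 0 0 0 -0.059; 0 0 0 0 0 -0.059; 0 0 0 0 0 -0.059; 0 0 0 0 0 -0.059; 0 0 0 0 0 -0.059; 0 0 0 0 0 -0.059; 0 0 0 0 0 -0.059; 0 0 0 0 0 -0.059; 0 0 0 0 0 -0.059; -0.7 0.24 0 0 0 0; -0.7 0.24 0 0 0 0; -0.7 0.23 0 0 0 0; 0 0 0.8 0 0 0; 0 0 0 0 0 0; 0 0 0 0 0 0'
```

```text
clock: 23.52
eef_pos: [603.9, -263.1, 156.8]
eef_rot: [3.141, 0.001, 1.572]
wrist_force: [0.7, -0.2, -0.4]
finger_gap: 56.5
finger_force: 0.0
```

```bash
python3 -m creep '0 0 0.7 0 0 0; 0 0 0.7 0 0 0; 0 0 0.6 0 0 0; 0 0 0.3 0 0 0; 0 0 0 0 0 0; 0 0 0 0 0 0'; python3 -m creep '0 0 0 0 0 0; 0 0 0 0 0 0; 0 0 0 0 0 0; 0 0 0 0 0 0; 0 0 0 0 0 0' 1 45
```

```text
clock: 24.28
eef_pos: [604.0, -263.8, 64.9]
eef_rot: [3.14, 0.001, 1.572]
wrist_force: [-0.5, -0.4, 0.7]
finger_gap: 56.4
finger_force: 0.0
clock: 24.9
eef_pos: [603.5, -263.6, 63.6]
eef_rot: [3.141, 0.0, 1.571]
wrist_force: [-0.8, 0.0, 1.1]
finger_gap: 25.2
finger_force: 45.0
```

```bash
python3 -m creep '0 0 -0.3 0 0 0; 0 0 -0.7 0 0 0; 0 0 -0.7 0 0 0; 0 0 -0.7 0 0 0; 0 0 -0.7 0 0 0; 0 0 0 0 0 0; 0 0 0 0 0 0'; python3 -m creep '0.5 -0.01 0 0 0 0; 0.7 -0.01 0 0 0 0; 0.7 -0.01 0 0 0 0; 0.7 -0.01 0 0 0 0; 0.7 -0.01 0 0 0 0; 0.6 -0.01 0 0 0 0; 0.38 -0.01 0 0 0 0; 0 0 0 0 0 0; 0 0 0 0 0 0; 0 0 0 0 0 0'
python3 - <<'E'
from h import *
s=manip.read_state();print(s["eef_pos"],s["wrist_force"],s["moment"])
c=manip.camera("wrist");save(c,"w5.png");P=cloud(c)
c2=manip.camera("side");save(c2,"s5.png",(130,150,330,350),3)
for cc in(c,c2,manip.camera("top")):
    P=cloud(cc);k=(P[...,2]>165)&(P[...,2]<190)&(np.hypot(P[...,0]-600,P[...,1]+92)<90)
    q=P[k];print(len(q),np.nanpercentile(q[:,2],[5,50,95]) if len(q) else 0, cv2.minEnclosingCircle(q[:,:2].astype(np.float32)) if len(q)>5 else 0)
E
```

```text
clock: 25.78
eef_pos: [603.0, -263.4, 186.2]
eef_rot: [-3.14, -0.001, 1.571]
wrist_force: [-0.1, 0.1, -2.0]
finger_gap: 25.1
finger_force: 45.0
clock: 27.02
eef_pos: [600.5, -93.1, 187.3]
eef_rot: [-3.141, 0.0, 1.57]
wrist_force: [0.0, 0.4, -1.5]
finger_gap: 25.4
finger_force: 45.0
[600.45435742 -93.13861859 187.2992134 ] [ 0.01892615  0.38285627 -1.46361166] [-0.07325269 -0.06037958  0.02709166]
21598 [178.2913235  181.41179146 182.71189757] ((599.83837890625, -91.58515930175781), 73.6122817993164)
2092 [169.64045194 180.77929152 183.50103816] ((601.7149658203125, -88.30713653564453), 73.24903106689453)
581 [175.23105123 182.28105965 187.03840855] ((598.78173828125, -92.68299102783203), 73.99658203125)
```

View pics/s5.png

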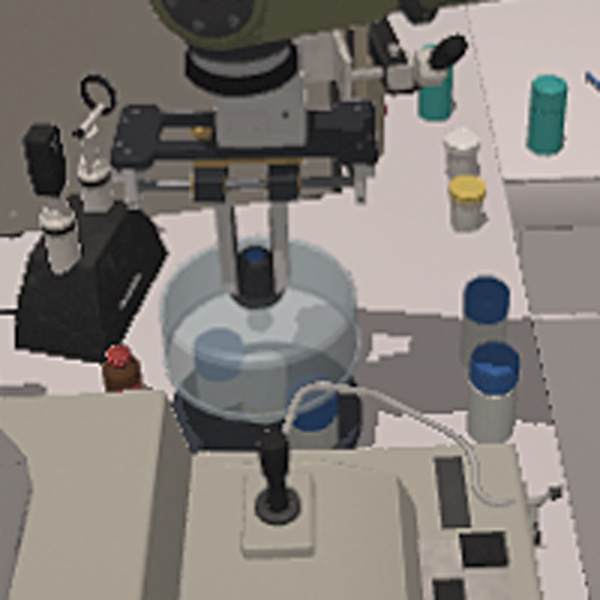

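The side crop shows the lid level at (258,330) over the rotor. The roof centre measures (599.8,-91.6), matching the hub. I'll descend to just above the sprung balls.

```bash
python3 -m creep '0 0 0.35 0 0 0; 0 0 0.3 0 0 0; 0 0 0.2 0 0 0; 0 0 0.15 0 0 0; 0 0 0 0 0 0; 0 0 0 0 0 0'; python3 -m creep '0 0 0.05 0 0 0; 0 0 0.05 0 0 0; 0 0 0.05 0 0 0; 0 0 0.05 0 0 0; 0 0 0 0 0 0; 0 0 0 0 0 0'
```

```text
clock: 27.92
eef_pos: [600.7, -92.5, 147.8]
eef_rot: [3.141, 0.0, 1.571]
wrist_force: [0.6, -0.5, -1.3]
finger_gap: 25.7
finger_force: 45.0
clock: 28.68
eef_pos: [600.6, -92.4, 139.5]
eef_rot: [3.141, 0.0, 1.571]
wrist_force: [-0.4, 0.8, -1.6]
finger_gap: 25.1
finger_force: 45.0
```

```bash
python3 -m creep '0 0 0.025 0 0 0; 0 0 0.025 0 0 0; 0 0 0.025 0 0 0; 0 0 0 0 0 0; 0 0 0 0 0 0'; python3 -m creep '0 0 0.025 0 0 0; 0 0 0.025 0 0 0; 0 0 0 0 0 0; 0 0 0 0 0 0'
```

```text
clock: 29.3
eef_pos: [600.6, -92.5, 136.5]
eef_rot: [3.141, 0.0, 1.571]
wrist_force: [0.6, -0.5, -0.7]
finger_gap: 25.1
finger_force: 45.0
clock: 29.8
eef_pos: [600.9, -92.6, 135.4]
eef_rot: [3.14, 0.0, 1.571]
wrist_force: [-1.6, -1.7, 6.5]
finger_gap: 25.1
finger_force: 45.0
```

```bash
python3 -m creep '0 0 0.02 0 0 0; 0 0 0.02 0 0 0; 0 0 0 0 0 0'; python3 -m creep '0 0 0.02 0 0 0; 0 0 0.02 0 0 0; 0 0 0 0 0 0'; python3 -m creep '0 0 0.02 0 0 0; 0 0 0.02 0 0 0; 0 0 0 0 0 0'
```

```text
clock: 30.18
eef_pos: [601.3, -92.6, 134.3]
eef_rot: [3.139, 0.001, 1.571]
wrist_force: [-0.3, -0.7, 6.9]
finger_gap: 25.1
finger_force: 45.0
clock: 30.55
eef_pos: [601.3, -92.7, 132.6]
eef_rot: [3.139, 0.001, 1.571]
wrist_force: [1.6, -1.8, 6.6]
finger_gap: 25.3
finger_force: 45.0
clock: 30.92
eef_pos: [600.7, -92.4, 129.8]
eef_rot: [3.141, 0.0, 1.571]
wrist_force: [2.1, -1.4, 1.0]
finger_gap: 25.3
finger_force: 45.0
```

```bash
python3 -m creep '0 0 0.025 0 0 0; 0 0 0.025 0 0 0; 0 0 0.025 0 0 0; 0 0 0.025 0 0 0; 0 0 0 0 0 0; 0 0 0 0 0 0'; python3 -m creep '0 0 0.025 0 0 0; 0 0 0.025 0 0 0; 0 0 0 0 0 0; 0 0 0 0 0 0'
```

```text
clock: 31.68
eef_pos: [600.3, -92.4, 125.1]
eef_rot: [-3.141, -0.0, 1.571]
wrist_force: [2.0, -0.7, -13.0]
finger_gap: 25.2
finger_force: 45.0
clock: 32.17
eef_pos: [600.7, -92.5, 124.0]
eef_rot: [3.141, 0.0, 1.571]
wrist_force: [0.3, -0.9, -4.1]
finger_gap: 25.0
finger_force: 45.0
```

```bash
python3 -m creep '0 0 0.025 0 0 0; 0 0 0 0 0 0; 0 0 0 0 0 0'; python3 -m creep '0 0 0.02 0 0 0; 0 0 0 0 0 0; 0 0 0 0 0 0'
```

```text
clock: 32.55
eef_pos: [600.8, -92.5, 123.5]
eef_rot: [3.14, 0.0, 1.571]
wrist_force: [-2.4, -0.1, 4.9]
finger_gap: 25.4
finger_force: 45.0
clock: 32.92
eef_pos: [600.8, -92.5, 123.5]
eef_rot: [3.14, 0.0, 1.571]
wrist_force: [-6.3, 0.0, 13.1]
finger_gap: 25.0
finger_force: 45.0
```

Against the stop at TCP 123.5, which puts the rim at 60 mm: home. I'll let go, rise and check.

```bash
python3 -m creep '0 0 -0.025 0 0 0; 0 0 0 0 0 0; 0 0 0 0 0 0; 0 0 0 0 0 0; 0 0 0 0 0 0; 0 0 -0.4 0 0 0; 0 0 -0.8 0 0 0; 0 0 -0.8 0 0 0; -0.7 -0.5 -0.7 0 0 0; -0.7 -0.7 0 0 0 0; -0.5 -0.7 0 0 0 0; 0 0 0 0 0 0; 0 0 0 0 0 0' 0.4 30 && python3 - <<'E'
from h import *
for n in("side","wrist"):
    c=manip.camera(n);P=cloud(c);hsv=cv2.cvtColor(c["color"],cv2.COLOR_RGB2HSV)
    save(c,n+"6.png",(130,150,330,350) if n=="side" else None,3 if n=="side" else 1)
    for nm,z,t,r in(("knob",153,5,22),("roof",118,5,90)):
        k=(abs(P[...,2]-z)<t)&(np.hypot(P[...,0]-600,P[...,1]+92)<r);q=P[k]
        print(n,nm,len(q),np.nanpercentile(q[:,2],[10,50,90]) if len(q) else 0,cv2.minEnclosingCircle(q[:,:2].astype(np.float32)) if len(q)>5 else 0)
E
```

```text
clock: 34.55
eef_pos: [525.1, -168.2, 231.7]
eef_rot: [3.14, 0.0, 1.571]
wrist_force: [-0.7, -0.4, 0.2]
finger_gap: 56.1
finger_force: 0.0
side knob 87 [150.34621649 152.91476695 154.63554187] ((602.5974731445312, -89.0525131225586), 13.942122459411621)
side roof 1878 [115.55828263 117.72951587 119.54719455] ((602.2794799804688, -90.09133911132812), 74.29071044921875)
wrist knob 723 [150.98968666 152.80390964 153.86719417] ((600.0040283203125, -91.46781921386719), 13.64126205444336)
wrist roof 15289 [116.28804424 117.70776851 118.78280196] ((599.5076904296875, -91.62728118896484), 72.64651489257812)
```

View pics/side6.png

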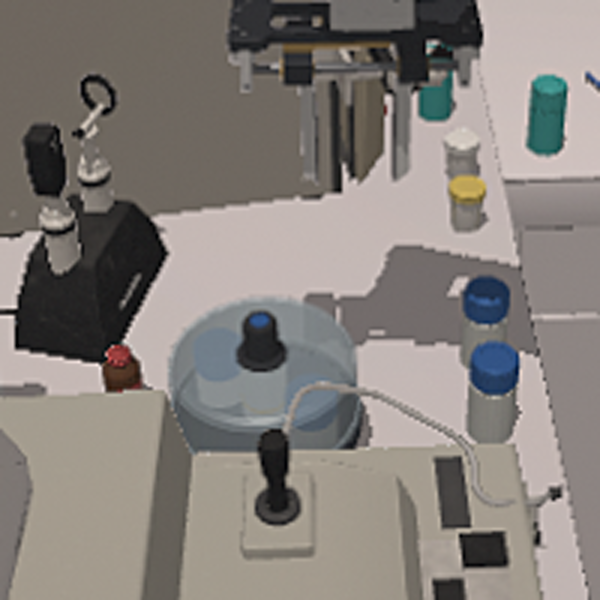

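The lid sits at (262,370), flat on the rotor: the roof is at 118 mm and the knob top at 153 mm, exactly 60 mm up. The empties stand upright at (487,320) and (492,390), the red bottle and the cup are untouched, and the gripper is clear.

```bash
python3 -c "
from cell import manip
print(manip.sign_off())"
```

```text
the job is handed in; nothing more can be done
None
```

The job is handed in after about 35 s of robot time: the full carrier, found by weight, sits in the well across from the fixed one, the lid is fully home and released, both empties stand upright on the bench, and the cup and bottles were not touched.

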